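# Stand the tall torch rest in the ring of the practice plate

## Task

Get the tee-joint practice plate ready for the next trainee: take the taller of the two torch rests and stand it upright inside the round ring on the plate, so that its foot lies flat within the ring. It is top-heavy: carry it without letting it tip over, set it down while still holding it rather than dropping it, then let go. Leave the shorter torch rest standing where it is.

Things in the scene. Friction and masses are not known exactly. Their poses are not given: they have to be found in the camera images.
- tall_rest_mid (a point): Taller torch rest, loose, 210 mm tall, about 0.6 kg: disc foot (diameter 50, 8 thick), post (diameter 14), heavy steel head: block 44 (x) by 32 (y), 150 to 190 mm above the foot's underside, then two prongs to 210 mm. Centre of mass about 135 mm up: hold it by the block, across its 32 mm (y), at 170 mm. Point: on the axis, half-way up, 105 mm above the foot's underside; z up the post.
- short_rest_mid (a point): Shorter torch rest, a bystander to leave alone: same foot, post and head, but only 145 mm tall. Loose, standing on the table at least 125 mm from the tall one, nearer to the robot than it or farther. Point: on its axis, half-way up, 72.5 mm above its foot's underside; z up.
- seat (a point): Centre of the floor inside the steel ring on the fixed practice plate (200 x 160 x 10 mm). Ring: inside diameter 80, outside 92, rising 8 mm above this floor. The point is on the plate's upper face, 10 mm above the table; z up, x towards the tee-joint, whose upright sheet (120 wide, 8 thick, top 78 mm above this floor) stands 98 mm away along x.
Not all that is in view belongs to the job. What is shaped like the part that bears tall_rest_mid but pink is not meant. Leave any purple look-alike of the part that bears short_rest_mid alone.

How it is judged (in metres and radians):
On the way, in this order (a step that is already met when the one before it is completed fails the run):
1. the tall torch rest is lifted clear of the table (height (world z) of tall_rest_mid above 0.12 m and angle between tall_rest_mid's own z axis and vertical below 0.5 rad), for 0.1 s.
2. its foot is lowered onto the floor of the ring (within 7 mm of it) while the fingers still hold the rest (horizontal distance between tall_rest_mid and seat below 0.025 m and z of tall_rest_mid in the frame of seat below 0.112 m and contact force between the fingers and tall_rest above 0.5 N), for 0.05 s.
At the end, for the whole second after the job is handed in: The tall torch rest stands by itself, at rest and upright (within 5 degrees), its foot flat on the plate inside the ring (axis within 18 mm of the ring's centre, mid-point 100 to 109 mm above the ring's floor); the short torch rest still stands upright within 30 mm of where it was (horizontal distance between tall_rest_mid and seat below 0.018 m and z of tall_rest_mid in the frame of seat between 0.1 and 0.109 m and angle between tall_rest_mid's own z axis and vertical below 0.09 rad and linear speed of tall_rest below 0.03 m/s and distance of short_rest_mid from where it was at the start of the episode below 0.03 m and angle between short_rest_mid's own z axis and vertical below 0.17 rad); the robot touches nothing.
It fails at once if the tall torch rest tips over (leans more than about 30 degrees) (angle between tall_rest_mid's own z axis and vertical above 0.52 rad).
It fails at once if the short torch rest is moved more than 30 mm or knocked over (distance of short_rest_mid from where it was at the start of the episode above 0.03 m or angle between short_rest_mid's own z axis and vertical above 0.35 rad).
It also fails if it takes over 48 s, if anything falls off the work surface, if the arm or the gripper's body presses on something with over 40 N, if the wrist force passes 120 N, or if a joint passes its speed limit or range.

## Robot

A 6-joint arm with a two-finger parallel gripper is mounted at the origin on the work surface. World frame = base frame: x ahead of the robot, y to its left, z up, the work surface at z = 0. Lengths are in m, angles in degrees, forces in N, time in s.
With the tool pointing down it reaches from about 0.375 to 0.75 m from the base axis. Payload 9 kg.
Tool frame: the origin (TCP) lies where the fingers leave the gripper's body, on its centre line; the fingertips stand 73 mm ahead of it and the grasp point (between the pads) lies 54 mm ahead of it (robot.tip_reach is the distance from the TCP to the fingertips, in m); z points along the fingers, y is the direction in which the jaws open and shut (so a half turn about z gives the same grasp; the last joint's range is limited). The gripper opens to 85 mm and grips with 20 to 120 N. Pads are 22 mm wide; open, the fingers measure 114 mm over their backs; the gripper's body (76 mm by 85 mm) begins 54 mm behind the grasp point. The pads swing forward as they close: fully open they stand 13 mm farther back than shut.
Start: joints at [-86.041, 5.964, 5.575, 89.605, 0, 77.527], TCP at [0.17, -0.576, 0.304] pointing down, gripper open.
Joint ranges: [-171.21, 171.21], [-48.23, 106.86], [-62.78, 66.21], [-105.2, 120.99], [-86.42, 89.51], [-180, 180]. Speed limits (degrees/s): [127.2, 127.2, 147.25, 180, 180, 180].

## Interface

Orientations are given as [roll, pitch, yaw] about the fixed x, y, z axes, in that order (R = Rz(yaw) Ry(pitch) Rx(roll)).
In Python, from plant import robot gives the robot as it stands. Calls block until the motion is done:
- robot.move_pose(position, orientation): joint-space move of the TCP to a pose.
- robot.line_to(position, vel=0.15, rotation=None, guard=None): straight line of the TCP; rotation=None keeps the orientation; vel is the mean speed in m/s. With guard (N) it stops when the force on the tool has changed by that much, and returns True; else False.
- robot.goto_joints(angles): joint-space move.
- robot.set_gripper(opening): finger opening in m; the grip force is fixed at half the most; returns when the fingers have stopped.
- robot.pause(seconds).
- robot.ik(position, orientation): joint angles nearest the present ones, or None.
- robot.observe(): the state.
- robot.grab_frame(name): name is "scene" or "top"; returns the picture (384x512x3 uint8, blue, green, red); there is no depth.
- robot.get_calibration(name): a dict with "vertical_fov" (degrees; the focal length in pixels is half the picture's height over the tangent of half this angle, whatever the lens; pixels are square), "cx", "cy" (the principal point, pixels), "rvec" (rotation vector, rad) and "tvec" (3), from world to camera coordinates, as OpenCV has them. Camera axes: x right, y down, z forward; pixel columns grow to the right and rows downward; lengths in m; the calibration is good to about 2 mm. A picture is of the moment at which its call begins. get_calibration takes no time and is no camera call.
A pose or a line that the arm cannot do raises robot.IKError and nothing moves.
- robot.job_done(): hands the job in, once; it reports no verdict.
The state is a dict: "time": time; "q": joint angles; "qvel": joint speeds; "joint_torque": joint torques, N m; "tool_pos": TCP position; "tcp_rot": TCP orientation; "ft_force": force on the tool from outside, world axes, zero at the start; "torque": the same for the moment, N m; "gripper_width": finger opening in m.
Only numpy, scipy, OpenCV 4.12 (cv2) and the standard library are available. Lean on these libraries where they do the work, as an engineer would, in place of code of your own. Each camera call takes 0.05 s, during which the arm holds its last target.

## Working session

There is one attempt and no reset: what is moved stays moved. The work goes in short steps, each a Python script; the robot and the scene stay as the last script left them, time stands still between calls to the robot, and variables do not carry over. Pictures are saved under pics/ and viewed, and the job is handed in when it is done.

```bash
mkdir -p pics; ls; python3 - <<'E'
from plant import robot
import cv2
for n in("scene","top"):
    im=robot.grab_frame(n); cv2.imwrite(f"pics/{n}0.png",im)
    print(n,robot.get_calibration(n))
s=robot.observe();print(s['time'],s['tool_pos'],s['tcp_rot'],s['gripper_width'])
E
```

```text
pics
scene {'vertical_fov': 56.40864623566411, 'cx': 253.61055898735162, 'cy': 189.29238457487932, 'rvec': array([ 2.0465801 ,  1.63889476, -0.49578347]), 'tvec': array([-0.14600274, -0.37721974,  1.05750519])}
top {'vertical_fov': 51.86670321279253, 'cx': 253.93273351594868, 'cy': 194.33752837567417, 'rvec': array([ 2.17995099, -2.13999504,  0.20371674]), 'tvec': array([0.01110922, 0.55904021, 0.69874809])}
0.1 [ 0.16972713 -0.57525805  0.30319252] [-1.79931289e+02 -1.55862232e-02  1.64342559e+01] 0.0855907084390673
```

View pics/scene0.png

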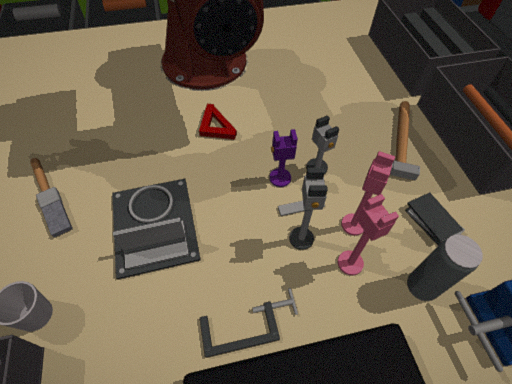

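View pics/top0.png

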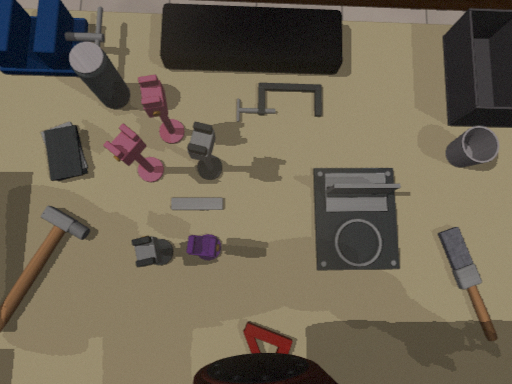

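```bash
cat > h.py <<'E'
import numpy as np, cv2
from plant import robot
def cam(n):
    c=robot.get_calibration(n); f=192/np.tan(np.radians(c['vertical_fov']/2))
    K=np.array([[f,0,c['cx']],[0,f,c['cy']],[0,0,1]]); R=cv2.Rodrigues(c['rvec'])[0]; return K,R,np.array(c['tvec']).ravel()
def plane(n,uv,z):
    K,R,t=cam(n); d=R.T@np.linalg.inv(K)@[uv[0],uv[1],1]; o=-R.T@t
    return o+d*(z-o[2])/d[2]
def proj(n,p):
    K,R,t=cam(n); return cv2.projectPoints(np.float64(p).reshape(-1,3),cv2.Rodrigues(R)[0],t,K,None)[0].reshape(-1,2)
E
python3 - <<'E'
from h import *
s=cv2.imread("pics/scene0.png");t=cv2.imread("pics/top0.png")
def crop(im,x,y,w,h,k,n): cv2.imwrite(n,cv2.resize(im[y:y+h,x:x+w],None,fx=k,fy=k,interpolation=cv2.INTER_CUBIC))
crop(s,240,110,160,150,4,"pics/s_c1.png"); crop(t,100,100,150,170,3.5,"pics/t_c1.png")
crop(s,100,170,110,110,5,"pics/s_c2.png"); crop(t,300,155,110,120,5,"pics/t_c2.png")
for a in ((209,168),(163,251)): print("top foot",plane("top",a,.008))
for a in ((302,238),(316,168)): print("scene foot",plane("scene",a,.008))
print("cams",[-cam(n)[1].T@cam(n)[2] for n in("scene","top")])
E
```

```text
top foot [0.61457678 0.10977699 0.008     ]
top foot [0.45106985 0.19176128 0.008     ]
scene foot [0.620186   0.10909027 0.008     ]
scene foot [0.4553893  0.19384444 0.008     ]
cams [array([ 0.91714526, -0.06599807,  0.66061908]), array([0.44728987, 0.04808155, 0.77363959])]
```

View pics/s_c1.png

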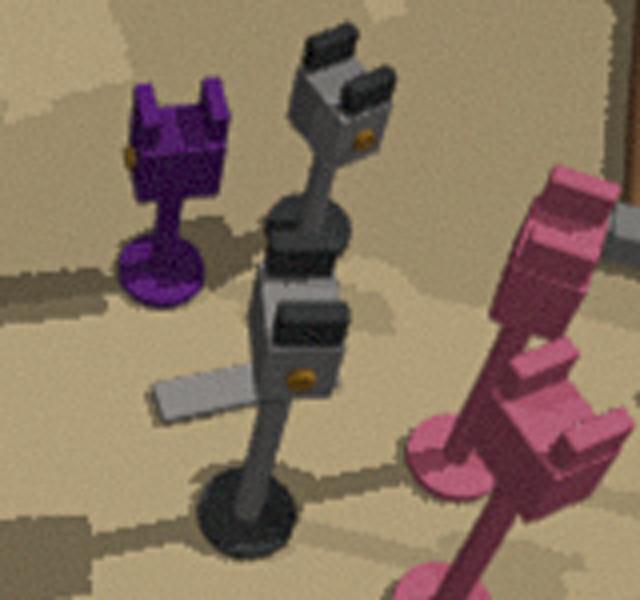

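View pics/t_c1.png

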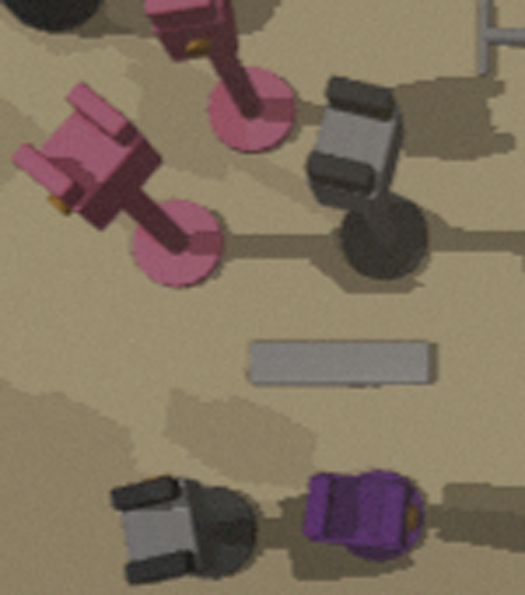

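View pics/t_c2.png

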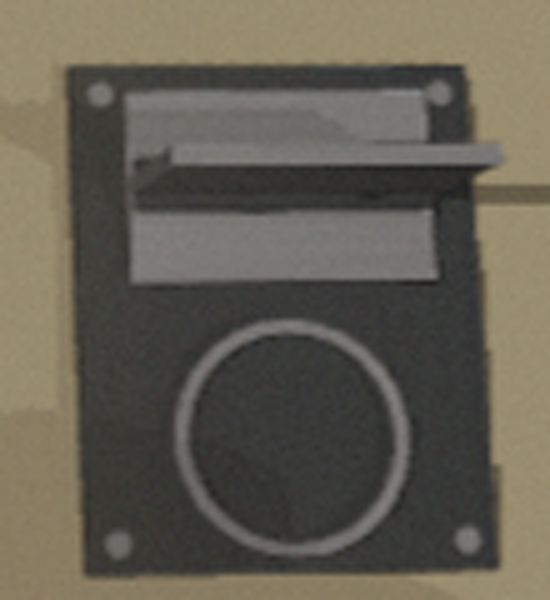

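View pics/s_c2.png

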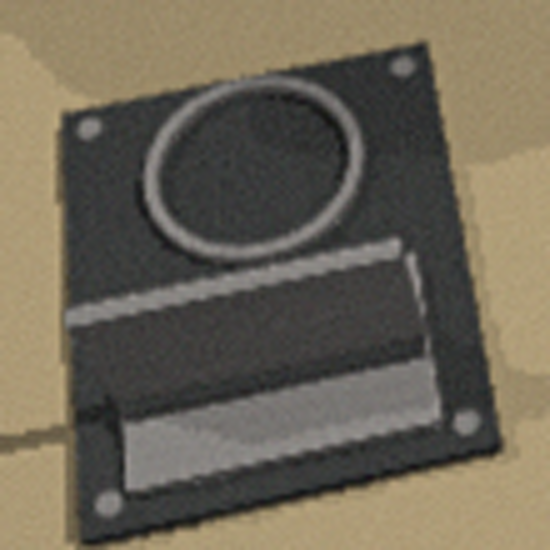

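```bash
python3 - <<'E'
from h import *
T=lambda a:(100+a[0]/3.5-.36,100+a[1]/3.5-.36); S=lambda a:(240+a[0]/4-.37,110+a[1]/4-.37)
T2=lambda a:(300+a[0]/5-.4,155+a[1]/5-.4); S2=lambda a:(100+a[0]/5-.4,170+a[1]/5-.4)
def tri(t,s):
    P=[]
    for n in("top","scene"):
        K,R,tt=cam(n); P.append(K@np.c_[R,tt])
    X=cv2.triangulatePoints(*P,np.float64(t),np.float64(s)).ravel(); X=X[:3]/X[3]
    print("   tri",X.round(4),"res",(proj("top",X)-t).round(2),(proj("scene",X)-s).round(2)); return X
f=lambda v:np.round(v,4)
print("far: foot");tri(T((385,236)),S((247,512)))
print("blocktop");tri(T((355,143)),S((299,292)))
for z in(.125,.19): print(z,f(plane("top",T((355,143)),z)),f(plane("scene",S((299,292)),z)))
print("prong tops .21")
for p in((362,93),(343,166)): print(f(plane("top",T(p),.21)))
for p in((300,238),(313,315)): print(f(plane("scene",S(p),.21)))
print("near: foot");tri(T((210,532)),S((308,225)))
print("near blocktop (z?)");tri(T((159,530)),S((342,88)))
print("pink");
for p in((252,110),(178,243)): print(f(plane("top",T(p),.008)))
print("pink scene foot",f(plane("scene",S((453,455)),.008)))
print("pink block tops",f(plane("top",T((100,145)),.19)), f(plane("top",T((100,145)),.125)),"sc",f(plane("scene",S((545,415)),.19)))
print("purple",f(plane("top",T((385,515)),.0)))
# ring
im=cv2.imread("pics/top0.png")
print("ring inner/outer approx centre z=.018",f(plane("top",T2((292,438)),.018)),f(plane("scene",S2((253,167)),.018)))
for nm,pts in(("top",[T2(p) for p in((100,94),(440,93),(119,545),(468,540))]),("scene",[S2(p) for p in((109,504),(467,421),(89,127),(402,66))])):
    print(nm,[f(plane(nm,p,.01))[:2] for p in pts])
E
```

```text
far: foot
   tri [0.6174 0.109  0.0042] res [[-0.05 -0.02]] [[-0.07  0.  ]]
blocktop
   tri [0.6156 0.1077 0.1952] res [[0.18 0.06]] [[ 0.22 -0.01]]
0.125 [0.6361 0.1152 0.125 ] [0.57   0.1335 0.125 ]
0.19 [0.6172 0.1085 0.19  ] [0.6121 0.1093 0.19  ]
prong tops .21
[0.6332 0.1043 0.21  ]
[0.6013 0.1111 0.21  ]
[0.6    0.1106 0.21  ]
[0.6366 0.1037 0.21  ]
near: foot
   tri [0.4497 0.1978 0.0078] res [[0.17 0.06]] [[ 0.18 -0.01]]
near blocktop (z?)
   tri [0.4496 0.1983 0.1215] res [[0.56 0.2 ]] [[ 0.57 -0.04]]
pink
[0.688  0.1865 0.008 ]
[0.6097 0.224  0.008 ]
pink scene foot [0.6108 0.2227 0.008 ]
pink block tops [0.6134 0.2178 0.19  ] [0.6319 0.2367 0.125 ] sc [0.6875 0.1832 0.19  ]
purple [0.4606 0.1041 0.    ]
ring inner/outer approx centre z=.018 [ 0.4737 -0.181   0.018 ] [ 0.4766 -0.1829  0.018 ]
top [array([ 0.6085, -0.1096]), array([ 0.6121, -0.2466]), array([ 0.432 , -0.1152]), array([ 0.4359, -0.2512])]
scene [array([ 0.6121, -0.2471]), array([ 0.6077, -0.1102]), array([ 0.4351, -0.2523]), array([ 0.4317, -0.1165])]
```

Things that could be taken for the tall rest:
- Grey rest with its foot at top (210,167) / scene (302,238): block top triangulates to 0.195 m, so it is 210 mm tall. This is my choice.
- Grey rest with its foot at top (160,252) / scene (317,166): block top at 0.12 m, so this is the short one.
- Pink look-alikes with feet at top (172,131) and (151,169).
- Purple look-alike at top (205,246).

The close crops confirm that the chosen rest is the grey one, at about (0.6165, 0.1085) with a yaw of about -11.5°.

```bash
python3 - <<'E'
from h import *
o=[180,0,-11.5]
for p in([.6165,.1085,.32],[.6165,.1085,.222],[.475,-.182,.32],[.475,-.182,.222]): print(robot.ik(p,o))
robot.move_pose([.6165,.1085,.32],o)
s=robot.observe();print(s['time'],s['tool_pos'],s['tcp_rot'],s['ft_force'])
a=robot.grab_frame("scene");b=robot.grab_frame("top")
cv2.imwrite("pics/a1.png",np.hstack([cv2.resize(x,None,fx=2.3,fy=2.3,interpolation=cv2.INTER_CUBIC) for x in(a[90:300,230:400],b[70:280,100:270])]))
E
```

```text
[  -1.96730484   10.86239534   12.5862644    91.72386906    0.
 -170.46730484]
[  -1.96730484   10.46852853    1.96632866   81.49780013    0.
 -170.46730484]
[-35.72528977  -9.75697772  -8.1545935   91.60238423   0.
 155.77471023]
[-35.72528977 -10.12332203 -18.66325912  81.46006291   0.
 155.77471023]
3.6917 [0.6165546  0.1081258  0.31997382] [ 1.79995541e+02  2.12946990e-03 -1.15504387e+01] [-0.35154582  0.16228352  0.31089906]
```

View pics/a1.png

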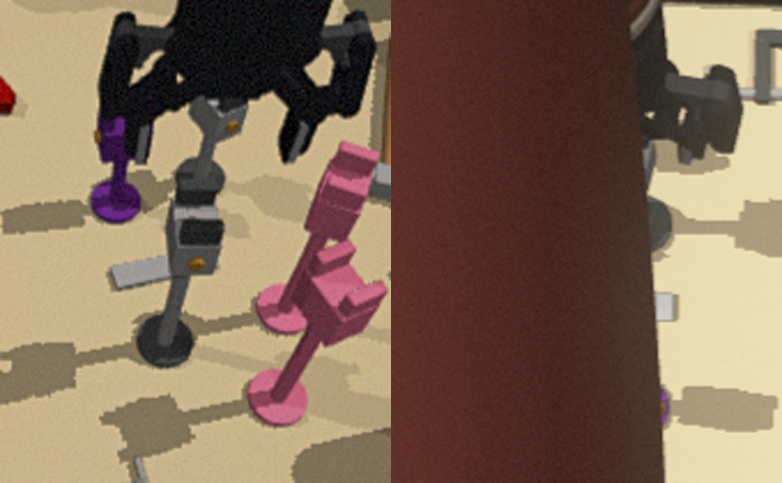

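The open fingers hang above the grey tall rest (block at crop (197,240)). The pinks are to the right, clear of the right finger, and the short rest is behind. I'll descend with a guard and look before closing.

```bash
python3 - <<'E'
from h import *
g=robot.line_to([.6165,.1085,.222],vel=.06,guard=6)
s=robot.observe();print(g,s['time'],s['tool_pos'],s['ft_force'])
a=robot.grab_frame("scene")
cv2.imwrite("pics/a2.png",cv2.resize(a[100:270,230:410],None,fx=3.3,fy=3.3,interpolation=cv2.INTER_CUBIC))
print(proj("scene",[[.6165,.1085,.17],[.6165,.1085,.1],[.6165,.1085,.008]]))
E
```

```text
False 5.575 [0.61668775 0.10850046 0.22241849] [-0.10905009  0.1117538   0.49244697]
[[312.93467626 191.81754778]
 [307.26544443 213.35555034]
 [301.18435425 236.4582457 ]]
```

View pics/a2.png

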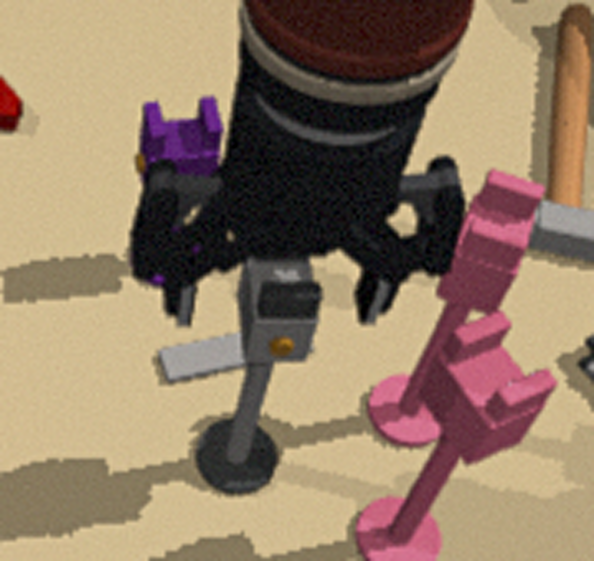

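The block (crop (280,310)) is midway between the fingers ((183,300) and (370,300)), untouched. I'll close and lift a little.

```bash
python3 - <<'E'
from h import *
robot.set_gripper(.01)
s=robot.observe();print(s['time'],s['gripper_width'],s['ft_force'],s['tool_pos'])
p=s['tool_pos']; robot.line_to([.6165,.1085,.26],vel=.05); robot.pause(.2)
s=robot.observe();print(s['time'],s['gripper_width'],s['ft_force'],s['tool_pos'],s['torque'])
a=robot.grab_frame("scene")
cv2.imwrite("pics/a3.png",cv2.resize(a[80:270,230:410],None,fx=3.1,fy=3.1,interpolation=cv2.INTER_CUBIC))
E
```

```text
6.1667 0.03136818175584313 [0.29764469 0.44326    1.71512487] [0.61660409 0.10859121 0.22215933]
7.275 0.03146924866763721 [ 0.23668782 -0.126879   -6.77583188] [0.61635357 0.10850505 0.2596211 ] [ 0.00737253  0.01949765 -0.03107917]
```

View pics/a3.png

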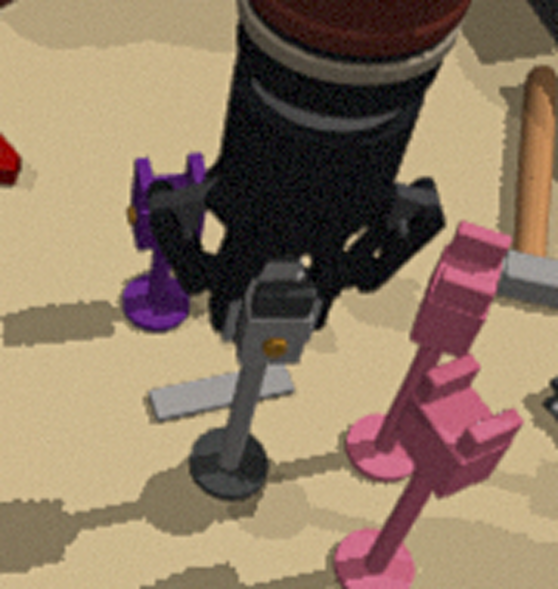

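The rest hangs upright, with its foot at crop (228,465) clear of the table, a width of 31.4 mm and about 7 N of weight. Next I'll carry it over the plate.

```bash
python3 - <<'E'
from h import *
robot.line_to([.6165,.1085,.33],vel=.08)
robot.line_to([.475,-.182,.33],vel=.1)
robot.line_to([.475,-.182,.265],vel=.05); robot.pause(.2)
s=robot.observe();print(s['time'],s['gripper_width'],s['ft_force'],s['tool_pos'],s['tcp_rot'])
a=robot.grab_frame("scene");b=robot.grab_frame("top")
cv2.imwrite("pics/a4.png",np.hstack([cv2.resize(a[80:290,80:230],None,fx=2.6,fy=2.6,interpolation=cv2.INTER_CUBIC),cv2.resize(b[120:330,270:420],None,fx=2.6,fy=2.6,interpolation=cv2.INTER_CUBIC)]))
print(proj("scene",[[.475,-.182,.051],[.475,-.182,.01]]))
E
```

```text
Traceback (most recent call last):
plant.IKError: the arm cannot follow that straight line within its joint ranges
```

Joint 6 would pass -180° with a fixed yaw, so I'll let the yaw turn with the base. The final yaw is free.

```bash
python3 - <<'E'
from h import *
print(robot.observe()['tool_pos'],robot.observe()['q'])
robot.line_to([.475,-.182,.33],vel=.09,rotation=[180,0,-45])
robot.line_to([.475,-.182,.265],vel=.05); robot.pause(.2)
s=robot.observe();print(s['time'],s['gripper_width'],s['ft_force'],s['tool_pos'],s['tcp_rot'])
a=robot.grab_frame("scene");b=robot.grab_frame("top")
cv2.imwrite("pics/a4.png",np.hstack([cv2.resize(a[80:290,80:230],None,fx=2.6,fy=2.6,interpolation=cv2.INTER_CUBIC),cv2.resize(b[120:330,270:420],None,fx=2.6,fy=2.6,interpolation=cv2.INTER_CUBIC)]))
print(proj("scene",[[.475,-.182,.051],[.475,-.182,.01]]))
E
```

```text
[0.61632972 0.10851196 0.32920146] [-1.96736427e+00  1.11073014e+01  1.38213200e+01  9.27811839e+01
  1.67495035e-03 -1.70468090e+02]
13.7417 0.031006200355754285 [ 0.16965905  0.86887636 -7.74781223] [ 0.47507843 -0.18204215  0.26521613] [-1.79997283e+02 -2.03028108e-02 -4.49983532e+01]
[[146.92218028 193.65142523]
 [151.44184207 204.31828909]]
```

View pics/a4.png

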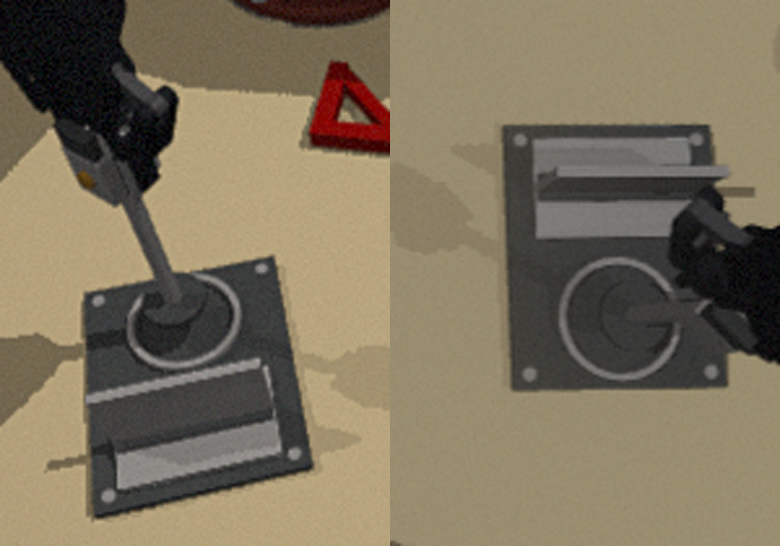

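The rest is upright above the ring. Its foot centre is at scene (147.3,194.6), against (146.9,193.7) predicted. I'll lower it, guarded near the floor.

```bash
python3 - <<'E'
from h import *
robot.line_to([.475,-.182,.238],vel=.04)
g=robot.line_to([.475,-.182,.228],vel=.012,guard=5); robot.pause(.3)
s=robot.observe();print(g,s['time'],s['gripper_width'],s['ft_force'],s['tool_pos'],s['torque'])
a=robot.grab_frame("scene");b=robot.grab_frame("top")
cv2.imwrite("pics/a5.png",np.hstack([cv2.resize(a[80:290,80:230],None,fx=2.6,fy=2.6,interpolation=cv2.INTER_CUBIC),cv2.resize(b[120:330,270:420],None,fx=2.6,fy=2.6,interpolation=cv2.INTER_CUBIC)]))
E
```

```text
True 15.525 0.031228307992730145 [0.7398982  0.24074141 5.87328512] [ 0.47505331 -0.18194767  0.23213006] [0.01261627 0.03691463 0.00114501]
```

View pics/a5.png

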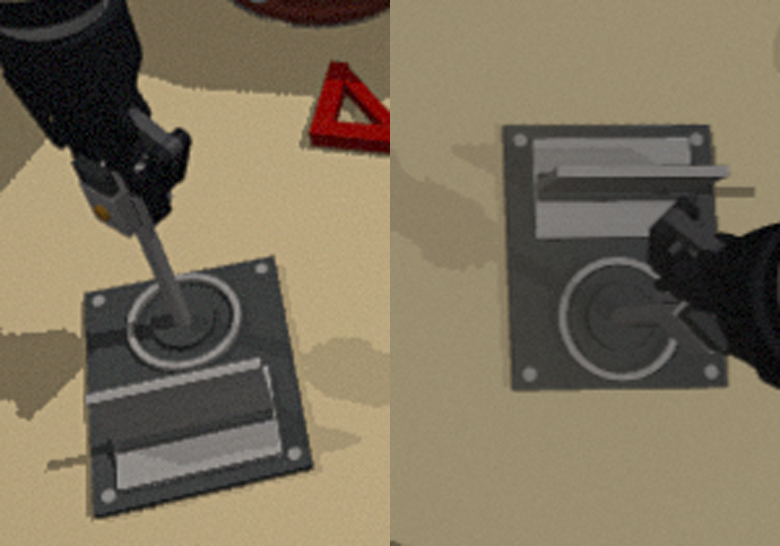

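The foot touched down at TCP z 0.2321 (0.232 expected) and sits centred in the ring at scene crop (182,318). I'll release and go straight up.

```bash
python3 - <<'E'
from h import *
robot.set_gripper(.07); robot.pause(.2)
robot.line_to([.475,-.182,.245],vel=.03)
robot.line_to([.475,-.182,.36],vel=.08)
robot.goto_joints([-86,5.964,5.575,89.605,0,-170]) if False else robot.goto_joints([-86.041,5.964,5.575,89.605,0,-150]) 
robot.pause(.5)
s=robot.observe();print(s['time'],s['gripper_width'],s['ft_force'],s['tool_pos'])
a=robot.grab_frame("scene");b=robot.grab_frame("top")
cv2.imwrite("pics/s6.png",a);cv2.imwrite("pics/t6.png",b)
cv2.imwrite("pics/a6.png",np.hstack([cv2.resize(a[80:290,80:230],None,fx=2.6,fy=2.6,interpolation=cv2.INTER_CUBIC),cv2.resize(b[120:330,270:420],None,fx=2.6,fy=2.6,interpolation=cv2.INTER_CUBIC)]))
d0=[cv2.imread(f"pics/{n}0.png") for n in("scene","top")]
# change around the short rest
print("short diff",np.abs(a[115:185,300:345].astype(int)-d0[0][115:185,300:345]).mean(),np.abs(b[230:270,130:178].astype(int)-d0[1][230:270,130:178]).mean())
E
```

```text
20.8333 0.07003862935678427 [ 0.52541321 -0.1935309  -0.61681735] [ 0.16983862 -0.57547787  0.30393707]
short diff 7.106349206349206 2.246875
```

View pics/a6.png

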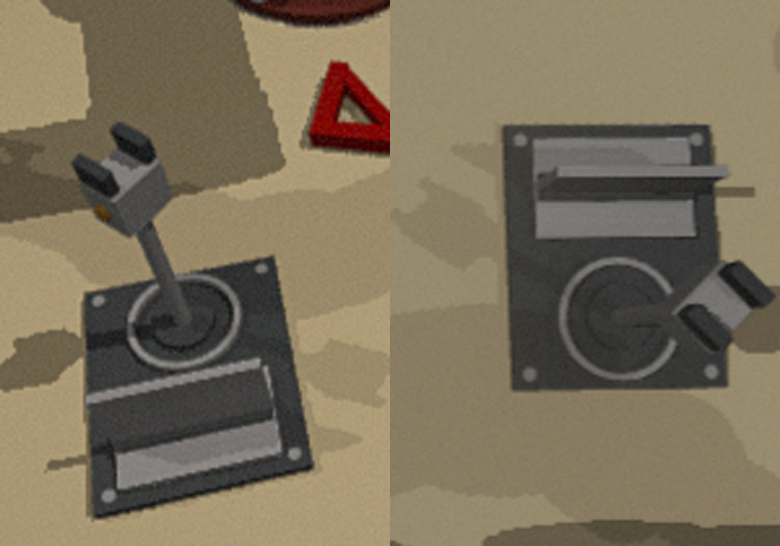

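View pics/s6.png

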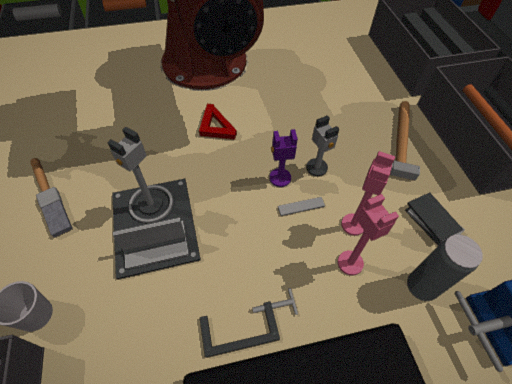

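The tall rest stands upright in the ring (scene foot (150,202)). The short rest is unmoved at (317,167), and the arm is clear. I'll make one numeric check, then hand in.

```bash
python3 - <<'E'
from h import *
A=lambda p:(80+p[0]/2.6,80+p[1]/2.6); B=lambda p:(270+(p[0]-390)/2.6,120+p[1]/2.6)
print("head",plane("scene",A((127,172)),.2),plane("top",B((724,305)),.2))
print("foot",plane("scene",A((181,318)),.018),plane("top",B((617,317)),.018))
robot.job_done(); print(robot.observe()['time'])
E
```

```text
head [ 0.47882757 -0.17781694  0.2       ] [ 0.47544257 -0.18599529  0.2       ]
foot [ 0.47454679 -0.18400917  0.018     ] [ 0.47416029 -0.1796365   0.018     ]
the job is handed in; nothing more can be done
the job is handed in; nothing more can be done
```

The tall grey torch rest now stands upright inside the ring, and the job is handed in; no verdict was reported. I gripped it by the block at 170 mm (31.4 mm measured), carried it upright and lowered it under guard. It touched down at TCP z 0.2321 (0.232 expected) while still held, and only then did I let go. My last clock reading, just before hand-in, was about 21 s.

**Last checks:**
- **Position:** the foot is at about (0.474, -0.182), within about 3 mm of my estimate of the ring's centre in both views.
- **Upright:** the head lies above the foot to within about 8 mm in each view. The two views disagree by up to 8 mm in the head's y, which I put down to rough hand-picked pixels. That is about 2.5° at most, within the 5° limit.
- **Short rest:** it looks unmoved and upright in the last scene picture. The pixel difference there was 2.2 grey levels in the top view and 7.1 in the scene view. The tall rest's head used to overlap that crop, which probably explains the higher figure.
- **Arm:** it is back at the start position, touching nothing.

**One hitch:** the first carry line was refused because it would have taken the last joint past its range. I let the yaw turn with the base instead; nothing moved in the refused attempt.

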